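# Hold down the recessed reset of the tripped vacuum interlock

## Task

One channel of the vacuum interlock unit has tripped: its lamp is red, the other two are green. Take the yellow stylus out of its stand, reach its tip through the aperture beside the red lamp and press the recessed reset button fully down, and finish while still gripping the stylus and holding that button down. Do not press the other two buttons, and do not disturb the loose tools, parts and containers on the bench.

Things in the scene. Friction and masses are not known exactly. Their poses are not given: they have to be found in the camera images.
- unit: grey interlock unit fixed to the bench, 150 x 240 x 70 mm (x, y, z), origin at the centre of its underside. Its level top face, 70 mm above the bench, has a row of three round apertures along its y axis, 65 mm apart, 35 mm towards -x of the unit's centre, each ringed in black. Beyond each aperture, 30 mm towards the unit's +x, stands one 22 mm wide, 10 mm high indicator lamp: one red, two green.
- aperture_1 (a point): centre of the mouth of the left (the unit's +y) aperture, in the unit's top face. Vertical round hole of 14 mm diameter with its white button inside: the button's face is 12 mm across and lies 20 mm below the top face when up
- aperture_2 (a point): centre of the mouth of the middle aperture, in the unit's top face. Vertical round hole of 14 mm diameter with its white button inside: the button's face is 12 mm across and lies 20 mm below the top face when up
- aperture_3 (a point): centre of the mouth of the right (the unit's -y) aperture, in the unit's top face. Vertical round hole of 14 mm diameter with its white button inside: the button's face is 12 mm across and lies 20 mm below the top face when up
- reset_1 (a joint): travel of the button in aperture_1, straight down: 0 = up, 0.005 m = fully down against its stop. A spring pushes back with about 1 N at first and 4 N when fully down; it springs up when released
- reset_2 (a joint): travel of the button in aperture_2, straight down: 0 = up, 0.005 m = fully down against its stop. A spring pushes back with about 1 N at first and 4 N when fully down; it springs up when released
- reset_3 (a joint): travel of the button in aperture_3, straight down: 0 = up, 0.005 m = fully down against its stop. A spring pushes back with about 1 N at first and 4 N when fully down; it springs up when released
- lamp_red: the lit red lamp, a 22 mm wide dome, 10 mm high; origin at the centre of its underside, on the unit's top face. It belongs to the aperture 30 mm from it (the other apertures are over 70 mm away) and marks the tripped channel; it may be at any of the three
- stand: black block fixed to the bench, 60 x 60 x 60 mm, origin at the centre of its underside; a 9 mm wide vertical hole, 56 mm deep, in the centre of its top holds the stylus
- stylus: loose stylus, about 60 g, 120 mm long, standing upright in the stand: a thin steel rod (6 mm diameter, 55 mm long) with a yellow round handle above it (16 mm diameter, 65 mm long). Origin at the tip of the rod, z axis along the stylus towards the handle's end. At the start the handle's lower shoulder rests on the stand's top, so the handle stands from 60 to 125 mm above the bench and the tip is 5 mm above it
- flange: loose bystander: round steel blank flange, 40 mm across, 12 mm high; origin at the centre of its underside
- wrench: loose bystander: steel wrench, 160 mm long, lying flat
- screwdriver: loose bystander: screwdriver, 190 mm long, lying flat
- carton: loose bystander: small cardboard carton, 130 x 100 x 60 mm; origin at the centre of its underside
- bottle: loose bystander: closed white plastic bottle with a blue cap, 60 mm across, 150 mm high, upright; origin at the centre of its underside
Mind the look-alikes: they are no part of the job. Leave any purple or white look-alike of the stylus alone.

How it is judged:
On the way, in this order (a step that is already met when the one before it is completed fails the run):
1. the stylus is gripped and lifted clear of its stand (contact force between stylus and the fingers above 1 N and z of stylus in the frame of stand above 0.065 m), for 0.1 s.
2. the stylus tip is inside the aperture beside the red lamp (contact force between stylus and the fingers above 1 N and ((horizontal distance between lamp_red and aperture_1 below 0.045 m and horizontal distance between stylus and aperture_1 below 0.007 m and z of stylus in the frame of unit below 0.062 m) or (horizontal distance between lamp_red and aperture_2 below 0.045 m and horizontal distance between stylus and aperture_2 below 0.007 m and z of stylus in the frame of unit below 0.062 m) or (horizontal distance between lamp_red and aperture_3 below 0.045 m and horizontal distance between stylus and aperture_3 below 0.007 m and z of stylus in the frame of unit below 0.062 m))), for 0.1 s.
At the end, for the whole second after the job is handed in: the gripper holds the stylus (over 1 N), its tip is within 7 mm of the axis of the aperture beside the red lamp and presses on that button with more than 1.5 N, and that button is down by more than 4 mm of its 5 mm (contact force between stylus and the fingers above 1 N and ((horizontal distance between lamp_red and aperture_1 below 0.045 m and value of joint reset_1 above 0.004 m and contact force between stylus and reset_1 above 1.5 N and horizontal distance between stylus and aperture_1 below 0.007 m) or (horizontal distance between lamp_red and aperture_2 below 0.045 m and value of joint reset_2 above 0.004 m and contact force between stylus and reset_2 above 1.5 N and horizontal distance between stylus and aperture_2 below 0.007 m) or (horizontal distance between lamp_red and aperture_3 below 0.045 m and value of joint reset_3 above 0.004 m and contact force between stylus and reset_3 above 1.5 N and horizontal distance between stylus and aperture_3 below 0.007 m))); the arm keeps its last pose, push and grip.
It fails at once if a button beside a green lamp is pressed (over 1.5 mm) ((not (horizontal distance between lamp_red and aperture_1 below 0.045 m) and value of joint reset_1 above 0.0015 m) or (not (horizontal distance between lamp_red and aperture_2 below 0.045 m) and value of joint reset_2 above 0.0015 m) or (not (horizontal distance between lamp_red and aperture_3 below 0.045 m) and value of joint reset_3 above 0.0015 m)).
It fails at once if the flange, wrench, screwdriver, carton or bottle is moved by more than 20 mm (distance of any of flange, wrench, screwdriver, carton, bottle from where it was at the start of the episode above 0.02 m).
It also fails if it takes over 38 s, if anything falls off the work surface, if the arm or the gripper's body presses on something with over 40 N, if the wrist force passes 120 N, or if a joint passes its speed limit or range.

## Robot

A 6-joint arm with a two-finger parallel gripper is mounted at the origin on the work surface. World frame = base frame: x ahead of the robot, y to its left, z up, the work surface at z = 0. Lengths are in m, angles in rad, forces in N, time in s.
With the tool pointing down it reaches from about 0.4 to 0.925 m from the base axis. Payload 3.4 kg.
Tool frame: the origin (TCP) lies on the centre line of the jaws, within the pads' length; the fingertips stand 19 mm ahead of it and the grasp point (between the pads) is the TCP; z points along the fingers, x is the direction in which the jaws open and shut, and the axes are right-handed (so a half turn about z gives the same grasp; the last joint's range is limited). The gripper opens to 85 mm and grips with 20 to 120 N. Pads are 22 mm wide; open, the fingers measure 114 mm over their backs; the gripper's body (76 mm by 85 mm) begins 54 mm behind the grasp point. The pads swing forward as they close: fully open they stand 13 mm farther back than shut.
Start: joints at [-1.252, 0.307, 1.506, -0, 1.328, -0.073], TCP at [0.22, -0.531, 0.25] pointing down, gripper open.
Joint ranges: [-3.12, 3.12], [-1.05, 2.28], [0.14, 2.33], [-1.42, 4.57], [0.1, 2.73], [-2.68, 2.68]. Speed limits (rad/s): [2.57, 2.57, 3.14, 3.14, 3.14, 3.14].

## Interface

Orientations are given as [roll, pitch, yaw] about the fixed x, y, z axes, in that order (R = Rz(yaw) Ry(pitch) Rx(roll)).
In Python, from rig import bot gives the robot as it stands.
- The arm moves only by the tool send_rows, never from a script. Its argument "deltas" is a list that holds one entry, the list of rows, each a list of 7 numbers: the turn, a rotation vector about the tool's x, y, z in units of pi rad (1.0 is pi rad), then the shift along the tool's x, y, z in units of 10 cm (1.0 is 10 cm), then the closure, from -1 (fully open) to 1 (shut). A call has 1 to 10 rows; each row shifts and turns the commanded pose from where the row before left it, along the tool's axes as they then stand; what a row does not reach is not made up. A row lasts 1/8 s, in which the tool goes at most 62.5 mm and 10.7 degrees, less where a joint would pass 70% of its speed; a pose out of reach is approached as far as the arm can. A call with a number of a shift or a turn outside -1 to 1 is refused whole. A call with a gripper value outside its range is refused whole. The fingers move at their own pace and stop on an object; "squeeze" is the grip in N (left out, the last holds). Time passes only in rows, so rows that do not move let the fingers close. It gives the time, the measured TCP pose, the force and the opening at its end, in the units of the state.
- bot.sense(): the state, without advancing time (a new reading comes with each control period).
- bot.get_image(name): name is "side" or "top"; returns (picture, depth): 480x640x3 uint8, blue, green, red; 480x640 float32, m along the optical axis (not along the pixel's ray), 0 where there is no reading.
- bot.camera_params(name): a dict with "K" (3x3 intrinsics, pixels), "rvec" (rotation vector, rad) and "tvec" (3), from world to camera coordinates, as OpenCV has them. Camera axes: x right, y down, z forward; pixel columns grow to the right and rows downward; lengths in m; the calibration is good to about 2 mm. A picture is of the moment at which its call begins. camera_params takes no time and is no camera call.
- bot.close_job(): hands the job in, once; it reports no verdict.
The state is a dict: "time": time; "q": joint angles; "joint_velocities": joint speeds; "joint_torque": joint torques, N m; "tool_pos": TCP position; "eef_rot": TCP orientation; "contact_force": force on the tool from outside, world axes, zero at the start; "ft_torque": the same for the moment, N m; "grip_width": opening from 0.0 (shut) to 1.0 (fully open).
Only numpy, scipy, OpenCV 4.12 (cv2) and the standard library are available. Lean on these libraries where they do the work, as an engineer would, in place of code of your own. Each camera call takes 0.05 s, during which the arm holds its last target.

## Working session

There is one attempt and no reset: what is moved stays moved. The work goes in short steps, Python scripts to look and compute and a tool call to move; the robot and the scene stay as the last step left them, time stands still between calls to the robot, and variables do not carry over. Pictures are saved under pics/ and viewed, and the job is handed in when it is done.

Besides the shell and the picture viewer there is one more tool, called as name(argument=value, ...), one argument or row to a line, values as JSON. send_rows: Moves the arm, as the interface text tells. Shifts and turns lie within -1 to 1; 1 stands for 10 cm of shift or pi rad of turn. Its arguments: {"type":"object","properties":{"deltas":{"type":"array","items":{"type":"array","items":{"type":"array","items":{"type":"number","minimum":-1,"maximum":1}}}},"squeeze":{"type":"number"}},"required":["deltas"]}

```bash
ls; mkdir -p pics; python3 - <<'E'
from rig import bot
import cv2,numpy as np
for n in("top","side"):
    im,d=bot.get_image(n); cv2.imwrite(f"pics/{n}0.png",im); np.savez(f"/tmp/{n}0.npz",im=im,d=d)
    p=bot.camera_params(n); print(n,p)
print(bot.sense())
E
```

```text
pics
top {'K': array([[447.83083419,   0.        , 321.83030104],
       [  0.        , 447.83083419, 245.11694672],
       [  0.        ,   0.        ,   1.        ]]), 'rvec': array([ 2.2351296 , -2.19682104,  0.03963394]), 'tvec': array([0.10430995, 0.55220597, 1.01595183])}
side {'K': array([[580.36656696,   0.        , 330.93527987],
       [  0.        , 580.36656696, 237.50125007],
       [  0.        ,   0.        ,   1.        ]]), 'rvec': array([ 0.62347889, -2.74023248,  1.05056372]), 'tvec': array([0.54997357, 0.12689175, 1.03584794])}
{'time': 0.1, 'q': array([-1.25149232e+00,  3.07495746e-01,  1.50754532e+00, -2.60366745e-06,
        1.32844970e+00, -7.35218145e-02]), 'joint_velocities': array([-0.00050586, -0.00223105, -0.00156603, -0.00034498,  0.0014738 ,
       -0.00087803]), 'joint_torque': array([ 1.47053255e-03, -4.58523953e+01, -2.52607048e+01,  1.43947304e-04,
        5.70521661e-03, -5.37282304e-06]), 'tool_pos': array([ 0.21988322, -0.5306366 ,  0.24947359]), 'eef_rot': array([-3.14145575e+00,  1.89316924e-03, -1.17796975e+00]), 'contact_force': array([-0.309653  ,  0.38138682,  0.34805469]), 'ft_torque': array([-0.05475316, -0.01377693, -0.04601441]), 'grip_width': 1.0030755588425262}
```

View pics/top0.png

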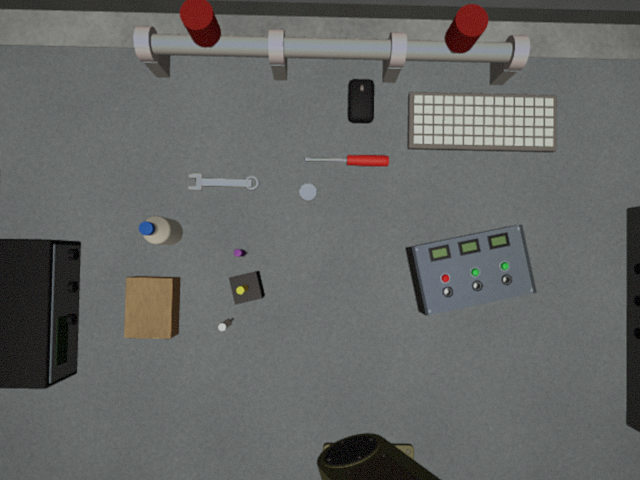

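View pics/side0.png

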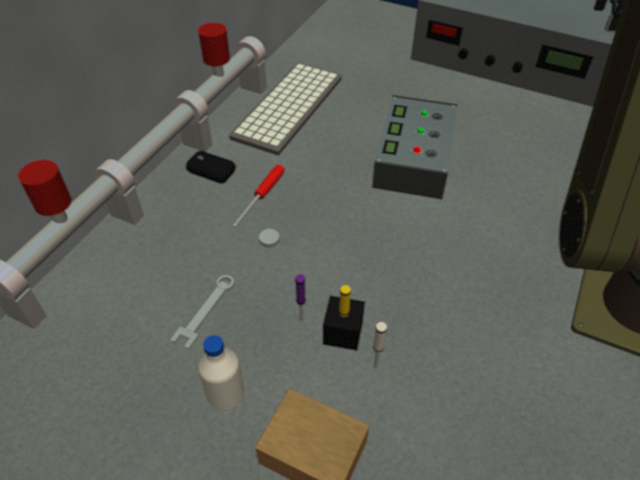

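Top view: the yellow stylus is at (240,290) in the black stand. Its look-alikes are purple at (239,252) and white at (222,326). The red lamp is at (446,279) with its aperture at (447,292); the green lamps are at (475,272) and (505,266). In the side view the yellow handle is at (345,300) and the red lamp at (417,149). I choose the yellow stylus and will check it in a close crop.

```bash
cat > h.py <<'E'
import cv2,numpy as np
from rig import bot
P={n:bot.camera_params(n) for n in("top","side")}
def ray(n,uv):
    p=P[n];R=cv2.Rodrigues(p["rvec"])[0];c=-R.T@p["tvec"]
    d=R.T@np.linalg.inv(p["K"])@np.array([uv[0],uv[1],1.]);return c,d
def onz(n,uv,z):
    c,d=ray(n,uv);return c+d*(z-c[2])/d[2]
def tri(a,b):
    M=[np.r_[0]]
    A=np.zeros((3,3));v=np.zeros(3);
    for n,uv in(("top",a),("side",b)):
        c,d=ray(n,uv);d/=np.linalg.norm(d);Q=np.eye(3)-np.outer(d,d);A+=Q;v+=Q@c
    return np.linalg.solve(A,v)
def proj(n,X):
    p=P[n];return cv2.projectPoints(np.array(X,float).reshape(-1,1,3),p["rvec"],p["tvec"],p["K"],None)[0].reshape(-1,2)
E
python3 - <<'E'
from h import *
T=np.load("/tmp/top0.npz");S=np.load("/tmp/side0.npz")
def crop(im,x0,y0,x1,y1,s): return cv2.resize(im[y0:y1,x0:x1],None,fx=s,fy=s,interpolation=cv2.INTER_CUBIC)
a=crop(T['im'],400,220,540,320,5); cv2.imwrite("pics/unit_top.png",a)
b=crop(T['im'],200,230,290,345,4);c=crop(S['im'],280,260,400,375,4)
cv2.imwrite("pics/sty.png",np.hstack([b,c]))
cv2.imwrite("pics/unit_side.png",crop(S['im'],365,85,465,200,5))
for n,D in(("top",T),("side",S)):
    hsv=cv2.cvtColor(D['im'],cv2.COLOR_BGR2HSV)
    for nm,lo,hi in(("yel",(20,150,80),(35,255,255)),("red",(0,180,120),(8,255,255)),("grn",(50,150,100),(75,255,255))):
        m=cv2.inRange(hsv,lo,hi);k,_,st,ce=cv2.connectedComponentsWithStats(m)
        for i in range(1,k):
            if st[i,4]>8: print(n,nm,st[i],ce[i].round(1),D['d'][int(ce[i][1]),int(ce[i][0])])
E
```

```text
top yel [237 286   8   8  44] [240.2 289.3] 0.89665985
top red [181   0  31  29 659] [196.2  13.4] 0.8078234
top red [456   5  32  31 648] [471.7  19.6] 0.81547976
top red [347 155  42  11 313] [368.6 160.3] 1.005254
top red [443 275   6   7  28] [445.3 277.9] 0.9513579
top grn [501 263   7   6  36] [504.1 265.6] 0.953052
top grn [472 269   7   7  36] [474.9 271.9] 0.9528222
side yel [340 285  10  29 237] [344.8 299.6] 0.9075238
side red [199  23  27  13 275] [211.7  29.1] 1.2221065
side red [414 147   6   6  30] [416.6 149.3] 1.1975154
side red [ 19 160  38  24 678] [ 37.5 171.8] 0.92173785
side red [256 165  28  31 338] [270.2 179.6] 1.2120333
side grn [421 110   6   6  27] [423.8 112.4] 1.284216
side grn [418 128   6   6  29] [420.5 130.2] 1.2410098
```

View pics/unit_top.png

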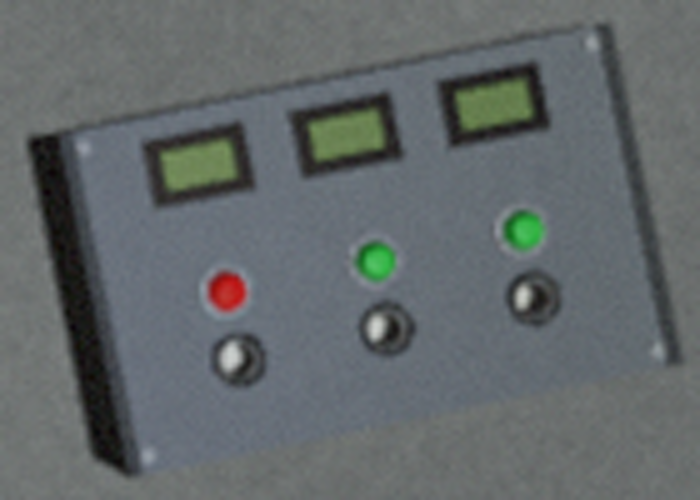

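View pics/sty.png

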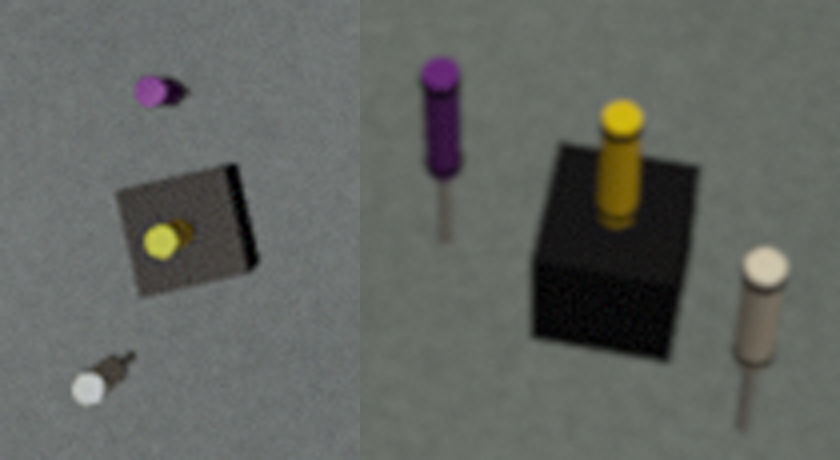

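View pics/unit_side.png

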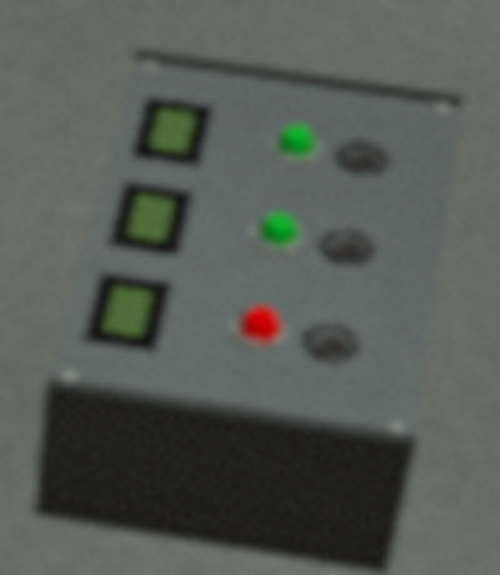

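The crops confirm the yellow-handled stylus in the black stand, with purple and white look-alikes on either side. The red lamp belongs to the leftmost aperture in the top view, at about (447,292).

```bash
python3 - <<'E'
from h import *
f=lambda x,y,x0,y0,s:(x0+(x+.5)/s-.5,y0+(y+.5)/s-.5)
at=[f(*p,400,220,5) for p in((238,360),(386,329),(533,298))]
as_=[f(*p,365,85,5) for p in((331,343),(347,247),(361,158))]
for a,b in zip(at,as_): print(onz("top",a,.07),onz("side",b,.07),tri(a,b))
lt=[f(*p,400,220,5) for p in((227,291),(376,261),(523,230))]
print("lamps",[onz("top",a,.075).round(4) for a in lt])
# unit corners on top: from crop
y=f(161,241,200,230,4);ys=f(262,118,280,260,4)
print("sty",onz("top",y,.125),onz("side",ys,.125),tri(y,ys))
# stand top corners in top crop, order
st=[f(*p,200,230,4) for p in((117,191),(232,166),(254,268),(140,296))]
c=np.array([onz("top",p,.06) for p in st]);print("stand corners",c.round(4),c.mean(0))
d=f(625-360,222,280,260,4)
print("handle base side", onz("side",d,.06))
for nm,p in(("purple",f(150,91,200,230,4)),("white",f(88,389,200,230,4))):print(nm,onz("top",p,.125))
print("purple side",onz("side",f(441-360,75,280,260,4),.12),"white",onz("side",f(766-360,268,280,260,4),.12))
E
```

```text
[ 0.45401143 -0.15535989  0.07      ] [ 0.45498914 -0.15783388  0.07      ] [ 0.45425263 -0.1545342   0.07275758]
[ 0.46829244 -0.21886837  0.07      ] [ 0.46937867 -0.22156917  0.07      ] [ 0.46851928 -0.21777553  0.07297326]
[ 0.48259987 -0.28209462  0.07      ] [ 0.48399313 -0.28466014  0.07      ] [ 0.48293692 -0.2807411   0.07296104]
lamps [array([ 0.4837, -0.1489,  0.075 ]), array([ 0.4975, -0.2125,  0.075 ]), array([ 0.5118, -0.2754,  0.075 ])]
sty [0.4549178  0.27813181 0.125     ] [0.45528097 0.27725094 0.125     ] [0.45499889 0.27795993 0.12602249]
stand corners [[0.4762 0.3132 0.06  ]
 [0.4906 0.2518 0.06  ]
 [0.4361 0.2389 0.06  ]
 [0.4201 0.2997 0.06  ]] [0.45575193 0.27588746 0.06      ]
handle base side [0.45045494 0.27953591 0.06      ]
purple [0.53000052 0.28524759 0.125     ]
white [0.38047449 0.31297889 0.125     ]
purple side [0.52973082 0.28590327 0.12      ] white [0.38020153 0.31329318 0.12      ]
```

send_rows(
  deltas=[
    [[0, 0, 0.031, 0, 0, 0, -1], [0, 0, 0.031, 0, 0, 0, -1], [0, 0, 0.031, 0, 0, 0, -1], [0, 0, 0.032, 0, 0, 0, -1], [0, 0, 0, -0.3, -0.4, 0, -1], [0, 0, 0, -0.3, -0.4, 0, -1], [0, 0, 0, -0.3, -0.4, 0, -1], [0, 0, 0, -0.3, -0.4, 0, -1], [0, 0, 0, -0.3, -0.4, 0, -1], [0, 0, 0, 0, 0, 0, -1]],
  ],
)

```text
time: 1.35
tool_pos: [0.4224, -0.3787, 0.2498]
eef_rot: [-3.141, 0.001, -1.566]
contact_force: [-0.6, -0.2, 0.2]
grip_width: 1.0
```

send_rows(
  deltas=[
    [[0, 0, 0, -0.5, -0.02, 0, -1], [0, 0, 0, -0.5, -0.02, 0, -1], [0, 0, 0, -0.5, -0.02, 0, -1], [0, 0, 0, -0.5, -0.02, 0, -1], [0, 0, 0, -0.5, -0.02, 0, -1], [0, 0, 0, -0.5, -0.02, 0, -1], [0, 0, 0, -0.5, -0.02, 0, -1], [0, 0, 0, -0.5, -0.02, 0, -1], [0, 0, 0, -0.5, -0.02, 0, -1], [0, 0, 0, -0.5, -0.02, 0, -1]],
  ],
)

```text
time: 2.6
tool_pos: [0.4398, 0.1194, 0.2502]
eef_rot: [3.142, -0.001, -1.572]
contact_force: [0.8, 0.2, -0.4]
grip_width: 1.0
```

send_rows(
  deltas=[
    [[0, 0, 0, -0.5, -0.04, 0, -1], [0, 0, 0, -0.5, -0.04, 0, -1], [0, 0, 0, -0.5, -0.04, 0, -1], [0, 0, 0, 0, 0, 0, -1], [0, 0, 0, 0, 0, 0, -1]],
  ],
)

```text
time: 3.22
tool_pos: [0.4517, 0.2678, 0.2498]
eef_rot: [3.14, -0.002, -1.571]
contact_force: [0.6, -0.0, -0.4]
grip_width: 1.001
```

send_rows(
  deltas=[
    [[0, 0, 0, -0.1, -0.03, 0.3, -1], [0, 0, 0, 0, 0, 0.3, -1], [0, 0, 0, 0, 0, 0.3, -1], [0, 0, 0, 0, 0, 0.3, -1], [0, 0, 0, 0, 0, 0.2, -1], [0, 0, 0, 0, 0, 0.15, -1], [0, 0, 0, 0, 0, 0, -1], [0, 0, 0, 0, 0, 0, -1]],
  ],
)

```text
time: 4.22
tool_pos: [0.4556, 0.2786, 0.096]
eef_rot: [-3.14, 0.0, -1.571]
contact_force: [-0.7, -0.5, -0.1]
grip_width: 1.003
```

```bash
python3 - <<'E'
from h import *
im,d=bot.get_image("side");cv2.imwrite("pics/s1.png",cv2.resize(im[200:400,240:440],None,fx=3,fy=3,interpolation=cv2.INTER_CUBIC))
im,d=bot.get_image("top");cv2.imwrite("pics/t1.png",cv2.resize(im[200:380,150:350],None,fx=3,fy=3,interpolation=cv2.INTER_CUBIC))
E
```

```text
(no output)
```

View pics/s1.png

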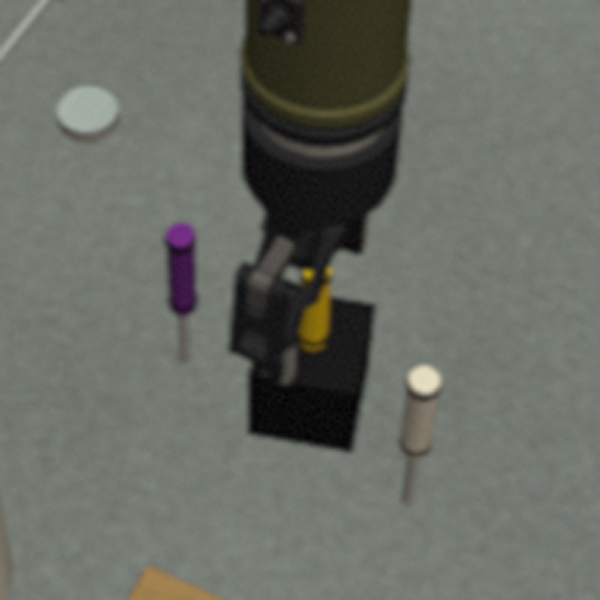

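View pics/t1.png

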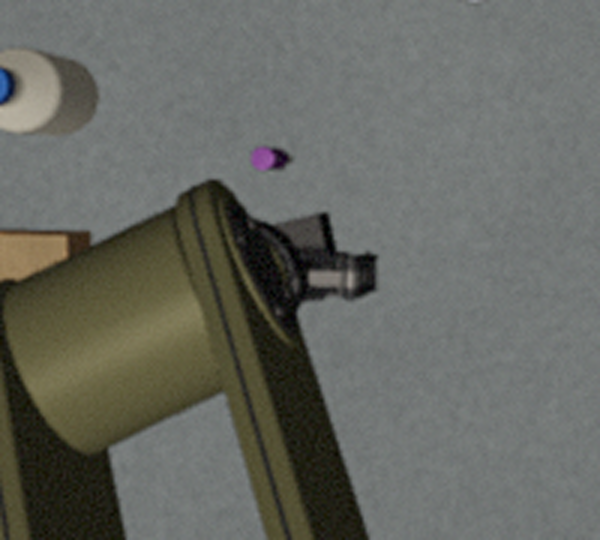

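The side view shows the yellow handle at crop (315,310) between the open jaws. The look-alikes at (180,270) and (420,410) are clear of the gripper. I'll close the jaws.

send_rows(
  deltas=[
    [[0, 0, 0, 0, 0, 0, 1], [0, 0, 0, 0, 0, 0, 1], [0, 0, 0, 0, 0, 0, 1], [0, 0, 0, 0, 0, 0, 1], [0, 0, 0, 0, 0, 0, 1], [0, 0, 0, 0, 0, 0, 1], [0, 0, 0, 0, 0, 0, 1], [0, 0, 0, 0, 0, 0, 1]],
  ],
  squeeze=45,
)

```text
time: 5.32
tool_pos: [0.455, 0.2786, 0.0953]
eef_rot: [3.141, -0.0, -1.571]
contact_force: [-0.3, -0.8, 2.1]
grip_width: 0.175
```

send_rows(
  deltas=[
    [[0, 0, 0, 0, 0, -0.1, 1], [0, 0, 0, 0, 0, -0.15, 1], [0, 0, 0, 0, 0, -0.2, 1], [0, 0, 0, 0, 0, -0.2, 1], [0, 0, 0, 0, 0, -0.2, 1], [0, 0, 0, 0, 0, -0.2, 1], [0, 0, 0, 0, 0, -0.2, 1], [0, 0, 0, 0, 0, -0.2, 1], [0, 0, 0, 0, 0, -0.1, 1], [0, 0, 0, 0, 0, 0, 1]],
  ],
)

```text
time: 6.58
tool_pos: [0.4554, 0.2792, 0.2515]
eef_rot: [-3.14, 0.001, -1.571]
contact_force: [0.8, 0.6, -1.5]
grip_width: 0.174
```

```bash
python3 - <<'E'
from h import *
s=bot.sense();print(s['tool_pos'],s['contact_force'],s['grip_width'])
im,d=bot.get_image("side");cv2.imwrite("pics/s2.png",cv2.resize(im[100:400,200:480],None,fx=2,fy=2,interpolation=cv2.INTER_CUBIC))
print(proj("side",s['tool_pos']))
E
```

```text
[0.45535541 0.27918822 0.2514997 ] [ 0.83149916  0.58771935 -1.5132525 ] 0.17387466974782886
[[347.63872794 235.3377864 ]]
```

View pics/s2.png

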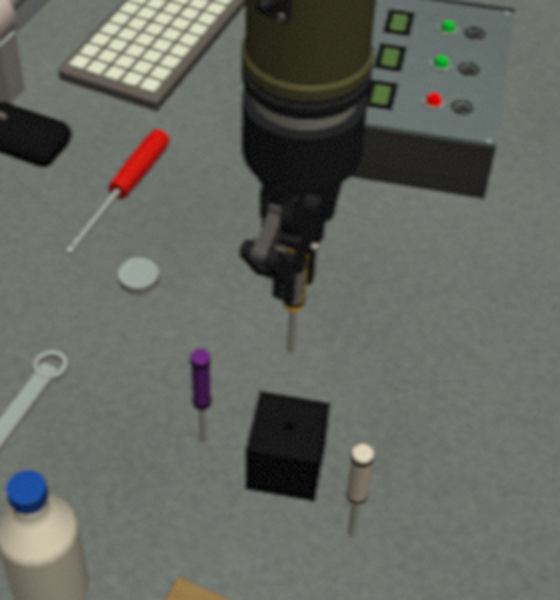

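The stylus is held and clear of the stand, with the rod tip at crop (290,350). Next I'll move above the red-lamp aperture.

send_rows(
  deltas=[
    [[0, 0, 0, 0.3, 0, 0, 1], [0, 0, 0, 0.5, 0, 0, 1], [0, 0, 0, 0.5, 0, 0, 1], [0, 0, 0, 0.5, 0, 0, 1], [0, 0, 0, 0.5, 0, 0, 1], [0, 0, 0, 0.5, 0, 0, 1], [0, 0, 0, 0.5, 0, 0, 1], [0, 0, 0, 0.5, 0, 0, 1], [0, 0, 0, 0.4, 0, 0, 1], [0, 0, 0, 0.15, 0.01, 0, 1]],
  ],
)

```text
time: 7.88
tool_pos: [0.4535, -0.158, 0.2494]
eef_rot: [3.14, 0.001, -1.573]
contact_force: [0.5, 0.3, -1.6]
grip_width: 0.175
```

send_rows(
  deltas=[
    [[0, 0, 0, 0, 0, 0.2, 1], [0, 0, 0, 0, 0, 0.2, 1], [0, 0, 0, 0, 0, 0.15, 1], [0, 0, 0, 0, 0, 0, 1], [0, 0, 0, 0, 0, 0, 1]],
  ],
)

```text
time: 8.5
tool_pos: [0.4542, -0.1557, 0.1955]
eef_rot: [-3.142, 0.0, -1.57]
contact_force: [-0.2, 0.0, -0.1]
grip_width: 0.176
```

```bash
python3 - <<'E'
from h import *
s=bot.sense();print(s['tool_pos'],s['contact_force'],s['grip_width'])
for n,(x0,y0,x1,y1) in(("side",(360,60,480,190)),("top",(380,210,540,330))):
    im,d=bot.get_image(n);cv2.imwrite(f"pics/{n}3.png",cv2.resize(im[y0:y1,x0:x1],None,fx=4.5,fy=4.5,interpolation=cv2.INTER_CUBIC))
t=s['tool_pos']-[0,0,.09]
print(proj("side",[t,t+[0,0,.055]]),proj("top",[t,t+[0,0,.055]]))
E
```

```text
[ 0.4542239  -0.15572981  0.19551051] [-0.17107166  0.00889347 -0.11478109] 0.17629914022906437
[[433.35640124 140.34654722]
 [437.51250944 118.1095437 ]] [[452.42364979 292.89150398]
 [461.06129091 295.26570301]]
```

View pics/side3.png

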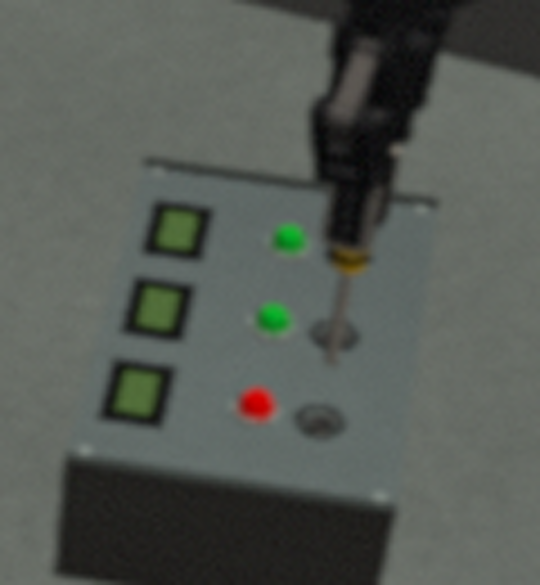

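View pics/top3.png

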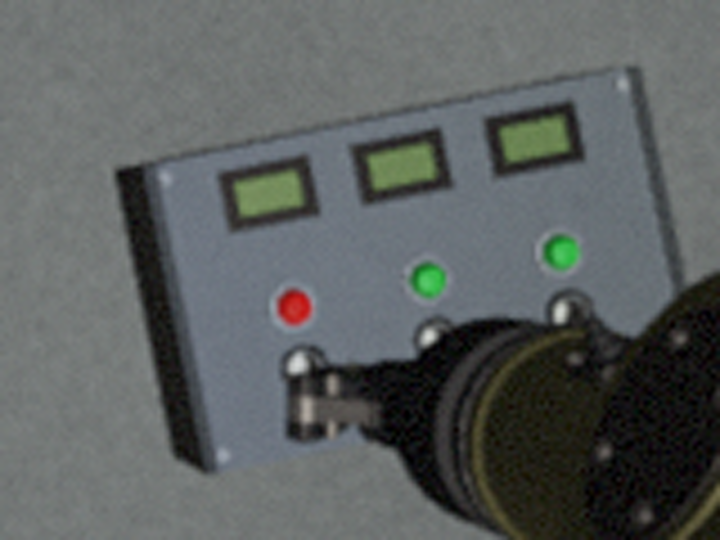

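send_rows(
  deltas=[
    [[0, 0, 0, 0.01, 0, 0.1, 1], [0, 0, 0, 0, 0, 0.1, 1], [0, 0, 0, 0, 0, 0.05, 1], [0, 0, 0, 0, 0, 0, 1], [0, 0, 0, 0, 0, 0, 1]],
  ],
)

```text
time: 9.22
tool_pos: [0.4542, -0.1573, 0.1703]
eef_rot: [-3.142, -0.0, -1.571]
contact_force: [0.3, -0.6, -0.5]
grip_width: 0.177
```

```bash
python3 - <<'E'
from h import *
s=bot.sense();print(s['tool_pos'],s['contact_force'],s['grip_width'])
for n,(x0,y0,x1,y1) in(("side",(400,120,460,180)),):
    im,d=bot.get_image(n);cv2.imwrite(f"pics/{n}4.png",cv2.resize(im[y0:y1,x0:x1],None,fx=9,fy=9,interpolation=cv2.INTER_CUBIC))
t=s['tool_pos']-[0,0,.09]
print((proj("side",[t,t+[0,0,.055],[t[0],t[1],.07]])-[400,120]+.5)*9-.5)
E
```

```text
[ 0.45416101 -0.15728505  0.17033055] [ 0.29675355 -0.63226646 -0.51315575] 0.1771638880846477
[[290.38810298 270.30408977]
 [326.6633844   76.5439367 ]
 [283.8505412  305.22370782]]
```

View pics/side4.png

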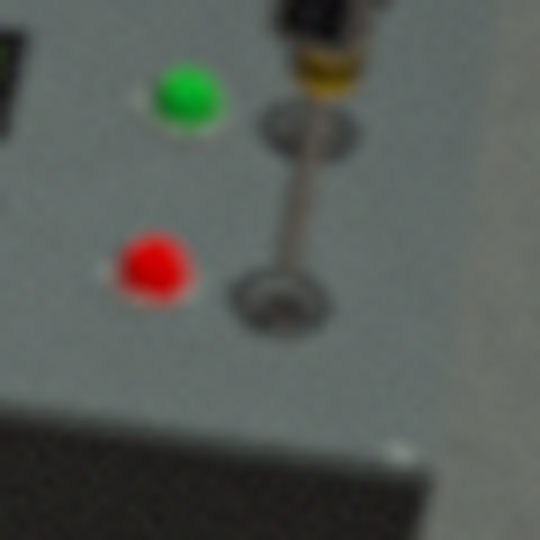

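The tip is aligned: the aperture ring centre is at crop (281,301) and the aim point projects to (284,305), under 1 mm apart. I'll insert it.

send_rows(
  deltas=[
    [[0, 0, 0, 0, 0, 0.06, 1], [0, 0, 0, 0, 0, 0.06, 1], [0, 0, 0, 0, 0, 0.06, 1], [0, 0, 0, 0, 0, 0.06, 1], [0, 0, 0, 0, 0, 0, 1], [0, 0, 0, 0, 0, 0, 1]],
  ],
)

```text
time: 10.02
tool_pos: [0.4541, -0.1572, 0.1463]
eef_rot: [-3.142, 0.0, -1.571]
contact_force: [-0.1, 0.6, -0.5]
grip_width: 0.176
```

```bash
python3 - <<'E'
from h import *
s=bot.sense();print(s['tool_pos'],s['contact_force'],s['grip_width'])
for n,(x0,y0,x1,y1) in(("side",(400,110,460,170)),):
    im,d=bot.get_image(n);cv2.imwrite(f"pics/{n}5.png",cv2.resize(im[y0:y1,x0:x1],None,fx=9,fy=9,interpolation=cv2.INTER_CUBIC))
E
```

```text
[ 0.45412556 -0.15724663  0.14628942] [-0.10447674  0.56369524 -0.46197877] 0.17563766693829197
```

View pics/side5.png

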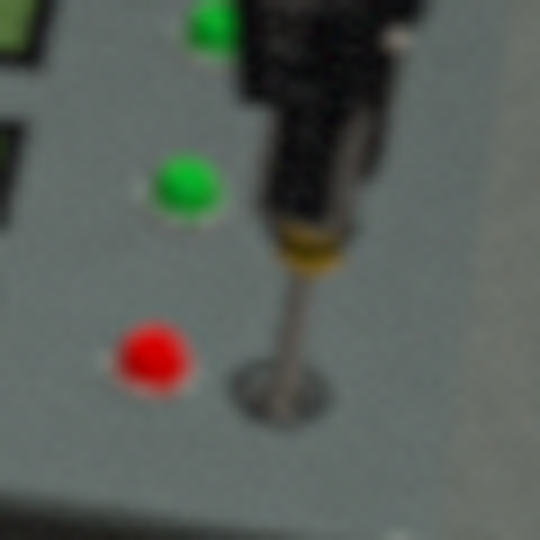

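The rod is inside the ring with no contact force. Now I'll press.

send_rows(
  deltas=[
    [[0, 0, 0, 0, 0, 0.02, 1], [0, 0, 0, 0, 0, 0.02, 1], [0, 0, 0, 0, 0, 0.02, 1], [0, 0, 0, 0, 0, 0.01, 1], [0, 0, 0, 0, 0, 0.01, 1], [0, 0, 0, 0, 0, 0.01, 1], [0, 0, 0, 0, 0, 0, 1], [0, 0, 0, 0, 0, 0, 1]],
  ],
)

```text
time: 11.08
tool_pos: [0.4541, -0.1572, 0.1374]
eef_rot: [-3.141, -0.0, -1.571]
contact_force: [-0.6, -0.5, 2.3]
grip_width: 0.172
```

send_rows(
  deltas=[
    [[0, 0, 0, 0, 0, 0.01, 1], [0, 0, 0, 0, 0, 0.01, 1], [0, 0, 0, 0, 0, 0, 1], [0, 0, 0, 0, 0, 0, 1]],
  ],
)

```text
time: 11.58
tool_pos: [0.4541, -0.1572, 0.1354]
eef_rot: [-3.141, -0.0, -1.571]
contact_force: [-0.8, 0.1, 3.0]
grip_width: 0.17
```

send_rows(
  deltas=[
    [[0, 0, 0, 0, 0, 0.01, 1], [0, 0, 0, 0, 0, 0, 1], [0, 0, 0, 0, 0, 0, 1]],
  ],
)

```text
time: 11.95
tool_pos: [0.4543, -0.1573, 0.135]
eef_rot: [-3.141, -0.0, -1.571]
contact_force: [-1.4, 1.0, 7.5]
grip_width: 0.174
```

send_rows(
  deltas=[
    [[0, 0, 0, 0, 0, 0.005, 1], [0, 0, 0, 0, 0, 0, 1], [0, 0, 0, 0, 0, 0, 1], [0, 0, 0, 0, 0, 0, 1], [0, 0, 0, 0, 0, 0, 1]],
  ],
)

```text
time: 12.58
tool_pos: [0.4544, -0.1573, 0.1349]
eef_rot: [-3.14, -0.0, -1.571]
contact_force: [-1.8, 0.6, 10.9]
grip_width: 0.175
```

```bash
python3 - <<'E'
from h import *
s=bot.sense();print(s['tool_pos'],s['contact_force'],s['grip_width'])
for n,(x0,y0,x1,y1) in(("side",(400,110,460,170)),):
    im,d=bot.get_image(n);cv2.imwrite(f"pics/{n}6.png",cv2.resize(im[y0:y1,x0:x1],None,fx=9,fy=9,interpolation=cv2.INTER_CUBIC))
for i in range(3): bot.get_image("top");s=bot.sense();print(s['tool_pos'],s['contact_force'],s['grip_width'])
E
```

```text
[ 0.45444458 -0.15732704  0.1348548 ] [-1.77874264  0.56326371 10.89021326] 0.1746273274236926
[ 0.45441588 -0.1573105   0.1348388 ] [-2.35165158  1.13579328 10.91316358] 0.17269191673998335
[ 0.45440795 -0.15733363  0.13483804] [-1.06055954  0.7948968  10.79810073] 0.17639274521278897
[ 0.45442015 -0.15733753  0.13483909] [-0.54043425  0.26935361 10.89062339] 0.17311314985686083
```

View pics/side6.png

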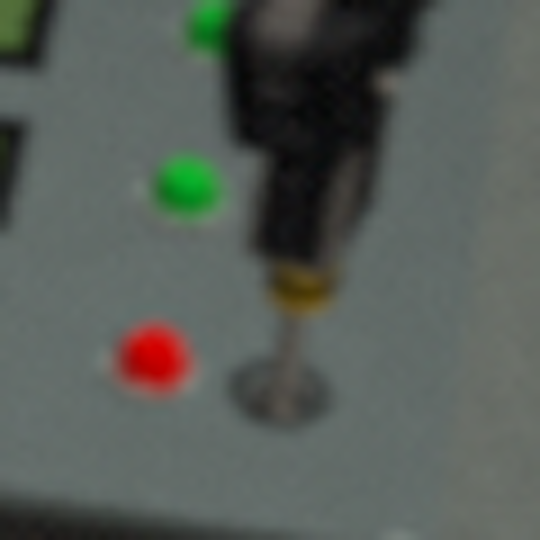

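The rod is deeper in the ring at crop (283,395). The force is steady at 10.9 N, well over the 4 N spring, and the tip is at about z = 0.045, so the button is against its stop. I'll hand in.

```bash
python3 - <<'E'
from rig import bot
print(bot.close_job()); s=bot.sense();print(s['time'],s['tool_pos'],s['contact_force'])
E
```

```text
the job is handed in; nothing more can be done
None
the job is handed in; nothing more can be done
```

I took the yellow stylus out of its stand and pressed the reset button in the aperture beside the red lamp (aperture_1, the left one). I handed the job in at about 12.8 s, still gripping the stylus and holding the button down. No verdict was reported.

- **Button:** the last readings showed a steady upward force of about 10.9 N, against about 4 N from the spring at full travel. With the TCP at z = 0.1348, the tip is at about z = 0.045, the height of a fully pressed button. I inferred the button's travel from that height and force; it was not measured directly.
- **Grip:** the jaw opening held steady at about 0.17.
- **Alignment:** the side view showed the rod inside the aperture ring, within about 1 mm of centre. The two cameras differed by about 2.5 mm on where the aperture is, so I aimed between their two positions.
- **Other objects:** the arm never came near the other two buttons and did not touch the look-alikes or bench items in any picture I viewed. I did not measure the bench items again at the end.

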